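# Seal a freeze-dried vial in the guarded stoppering press

## Robot

A 6-joint arm with a two-finger parallel gripper is mounted at the origin on the work surface; the furniture and walls round the work are solid. World frame = base frame: x ahead of the robot, y to its left, z up, the work surface at z = 0. Lengths are in m, angles in degrees, forces in N, time in s.
With the tool pointing down it reaches from about 0.25 to 0.725 m from the base axis. Payload 9.7 kg.
Tool frame: the origin (TCP) lies midway between the tips of the shut fingers; the grasp point (between the pads) lies 19 mm behind it; z points along the fingers, y is the line along which they close (so a half turn about z gives the same grasp; the last joint's range is limited). The gripper opens to 85 mm and grips with 20 to 120 N. Pads are 22 mm wide; open, the fingers measure 114 mm over their backs; the gripper's body (76 mm by 85 mm) begins 54 mm behind the grasp point. The pads swing forward as they close: fully open they stand 13 mm farther back than shut.
Start: joints at [-75.287, 4.979, 10.078, 95.1, 0, 90], TCP at [0.14, -0.532, 0.231] pointing down, gripper open.
Joint ranges: [-179.16, 179.16], [-48.56, 103.87], [-65.8, 70.77], [-126.05, 130.52], [-82.76, 87.17], [-180, 180]. Speed limits (degrees/s): [127.2, 127.2, 147.25, 180, 180, 180].

## Interface

Orientations are given as [roll, pitch, yaw] about the fixed x, y, z axes, in that order (R = Rz(yaw) Ry(pitch) Rx(roll)).
In Python, from workcell import bot gives the robot as it stands.
- The arm moves only by the shell command python3 -m crank 'ROWS' [FORCE]. ROWS is JSON, a list of rows, each an object with "gripper": the finger opening in mm, from 0 to 85.4; "travel": the shift along the tool's x, y, z in mm, a list of three; "twist": the turn, a rotation vector about the tool's x, y, z in rad, a list of three. In form: [{"gripper": gripper, "travel": [tx, ty, tz], "twist": [rx, ry, rz]}, ...]. A call has 1 to 12 rows; each row shifts and turns the commanded pose from where the row before left it, along the tool's axes as they then stand; what a row does not reach is not made up. A row lasts 1/8 s, in which the tool goes at most 62.5 mm and 10.7 degrees, less where a joint would pass 70% of its speed; a pose out of reach is approached as far as the arm can. A call is refused whole if a number of a shift passes 62.5 or a number of a turn 0.188, either way. A call with a gripper value outside its range is refused whole. The fingers move at their own pace and stop on an object; FORCE is the grip in N (left out, the last holds). Time passes only in rows, so rows that do not move let the fingers close. It gives the time, the measured TCP pose, the force, the opening and the grip force at its end, in the units of the state.
- bot.get_obs(): the state, without advancing time (a new reading comes with each control period).
- bot.camera(name): name is "side" or "top" or "wrist"; returns the picture (384x512x3 uint8, red, green, blue); there is no depth.
- bot.calibration(name): a dict with "vfov" (degrees; the focal length in pixels is half the picture's height over the tangent of half this angle, whatever the lens; pixels are square), "cx", "cy" (the principal point, pixels), "camera_from_world" (4x4, takes a point from world to camera coordinates). Camera axes: x right, y down, z forward; pixel columns grow to the right and rows downward; lengths in m; the calibration is good to about 2 mm. A picture is of the moment at which its call begins: read the wrist's pose just before it. calibration takes no time and is no camera call; for the wrist camera it gives the pose at the moment of the call.
- bot.job_done(): hands the job in; it is judged then, once.
The state is a dict: "time": time; "q": joint angles; "qd": joint speeds; "joint_efforts": joint torques, N m; "ee_pos": TCP position; "tcp_rot": TCP orientation; "wrist_force": force on the tool from outside, world axes, zero at the start; "torque": the same for the moment, N m; "opening": finger opening in m; "grasp_force": force on a finger pad.
Only numpy, scipy, OpenCV 4.12 (cv2) and the standard library are available. Lean on these libraries where they do the work, as an engineer would, in place of code of your own. Each camera call takes 0.05 s, during which the arm holds its last target. There are 200 camera calls.

## Task

Seal the freeze-dried vial in the bench stoppering press: push its carriage to the left, by the plate at its end, until it is fully home under the ram, then reach through the window in the roof of the guard and press the lever right down so that the stopper goes fully home, and draw back out so that the lever springs up. Do not touch the guard or the window's edge, do not touch or lift the vial or its stopper with the robot, and leave the beaker, the tweezers and the two sealed vials where they stand.

Things in the scene. Friction and masses are not known exactly. Their poses are not given: they have to be found in the camera images.
- press: Grey bench stoppering press under a clear plastic hood, fixed. Origin on the bench top below the ram axis; x to the column at its back (its front faces the robot), y to its left (the carriage sticks out on its right, at -y); z up. Place and yaw vary. Base 18 mm high, x -90 to +60, y -75 to +75 mm, with a 66 mm wide tongue to y = -128. Hood: x -88 to +58, y -60 to +60, top at 171 mm; its right side is open below 90 mm.
- window (a point): Centre of the open window in the hood's flat roof, at the roof's upper face, 171 mm above the bench, [-47, 0, 171] mm in the press's frame. Clear opening inside the black edge trim: 59 mm along press x, 77 mm along press y. Roof 4 mm thick; the trim stands 1.5 mm above it. Open fingers would hit the edge; shut ones pass.
- paddle (a point): Centre of the upper face of the lever's black paddle (42 mm along press y, 38 mm along press x), straight below the window. Lever up: [-46, 0, 161] mm in the press's frame, 10 mm below the roof's upper face. Lever right down: 26 mm lower, 135 mm above the bench. Moves with the lever.
- lever (a joint): Lever angle, rad: 0 up (rest), 0.27 right down on its hard stop. Hinge at the back of the press (press x = +45, z = 142 mm), so the paddle goes almost straight down. A spring returns it. At the paddle it takes 2 to 4 N at first, 6 to 8 N while the stopper goes in. The ram goes down 12 mm with it and meets the stopper at about 0.12 rad.
- push_plate (a point): Centre of the outer (press -y) face of the upright push plate on the carriage's end: 50 mm wide (press x), 40 mm tall (20 to 60 mm above the bench), 6 mm thick; this point is 41 mm above the bench. It lies 201 mm from the press's origin along press -y at the start, 116 mm when the carriage is home. The bench is free on its right.
- carriage (a joint): How far the carriage has been pushed in, in m: 0 fully out (start), 0.085 fully home against its stop, with the vial under the ram. It slides along press +y (to the left), takes about 2 N and stays where it is left.
- vial_mid (a point): Centre, half-way up, of the loose glass vial, 22 mm in diameter and 40 mm tall, standing in the 10 mm deep nest of the carriage; its stopper's top is 79 mm above the bench while raised.
- stopper (a joint): How far the black rubber stopper has gone into the vial, in m: 0 raised (start, half-inserted as for freeze-drying), 0.007 fully home. It sticks with about 6 N. A full stroke of the lever takes it to about 0.0068.
- sealed_0: Loose bystander: a finished vial, 22 mm in diameter, 44 mm tall with its stopper home, standing on the bench left of the press; origin at its underside.
- sealed_1: Loose bystander: a second finished vial, the same; origin at its underside.
- beaker: Loose bystander: small clear beaker, 52 mm in diameter, 60 mm tall, to the left of the press; origin at its underside.
- tweezers: Loose bystander: metal tweezers, 130 mm long, lying flat on the bench in front of the carriage; origin at the underside.

How it is judged (in metres and radians):
On the way, in this order (a step that is already met when the one before it is completed fails the run):
1. the carriage is pushed fully home, with the stopper still raised (value of joint carriage above 0.083 m and value of joint stopper below 0.001 m), for 0.2 s.
2. the lever is pressed right down by the robot and the stopper is home (value of joint lever above 0.25 rad and value of joint stopper above 0.006 m and contact force between any of the fingers, the arm and lever above 1 N), for 0.2 s.
At the end, for the whole second after the job is handed in: The carriage is home (within 3 mm of its stop), the stopper is in by more than 6 of its 7 mm, the vial stands upright in its nest within 6 mm of the ram axis and at rest, and the lever has sprung back up (below 0.03 rad) (value of joint carriage above 0.082 m and value of joint stopper above 0.006 m and value of joint lever below 0.03 rad and horizontal distance between vial_mid and press below 0.006 m and angle between vial_mid's own z axis and vertical below 0.1 rad and linear speed of vial below 0.02 m/s); the robot touches nothing.
It fails at once if the robot touches the guard or the edge of its window (contact force between any of the fingers, the arm and guard above 0.5 N).
It fails at once if the robot touches the vial or its stopper (contact force between any of the fingers, the arm and vial above 0.5 N).
It fails at once if the vial is lifted out of its nest (height (world z) of vial_mid above 0.056 m).
It fails at once if the beaker, the tweezers or a sealed vial is moved by more than 15 mm (distance of any of beaker, tweezers, sealed_0, sealed_1 from where it was at the start of the episode above 0.015 m).
It also fails if it takes over 45 s, if anything falls off the work surface, if the arm or the gripper's body presses on something with over 40 N, if the wrist force passes 120 N, or if a joint passes its speed limit or range.

## Working session

There is one attempt and no reset: what is moved stays moved. The work goes in short steps, Python scripts to look and compute and a shell command to move; the robot and the scene stay as the last step left them, time stands still between calls to the robot, and variables do not carry over. Pictures are saved under pics/ and viewed, at most 10 in all, crops included, and the job is handed in when it is done.

```bash
mkdir -p pics; python3 - <<'E'
from workcell import bot
import cv2,numpy as np
for n in("top","side"):
    im=bot.camera(n); cv2.imwrite(f"pics/{n}0.png",cv2.cvtColor(im,cv2.COLOR_RGB2BGR))
    c=bot.calibration(n); print(n,c["vfov"],c["cx"],c["cy"],np.round(np.linalg.inv(c["camera_from_world"]),3).tolist())
o=bot.get_obs(); print(o["time"],o["ee_pos"],o["tcp_rot"],o["opening"])
E
```

```text
top 51.4078241758628 248.93660320364143 191.72427613378443 [[0.023, -0.986, 0.166, 0.284], [-1.0, -0.022, 0.007, 0.213], [-0.003, -0.166, -0.986, 0.955], [0.0, 0.0, 0.0, 1.0]]
side 45.17259697207972 248.95039508891065 193.86954137517606 [[-0.38, -0.664, 0.644, -0.151], [-0.925, 0.261, -0.277, 0.487], [0.016, -0.701, -0.713, 0.762], [0.0, 0.0, 0.0, 1.0]]
0.1 [ 0.13961976 -0.53175817  0.23065107] [-1.79930540e+02  1.77065437e-03  1.47111863e+01] 0.08542564873465919
```

View pics/top0.png

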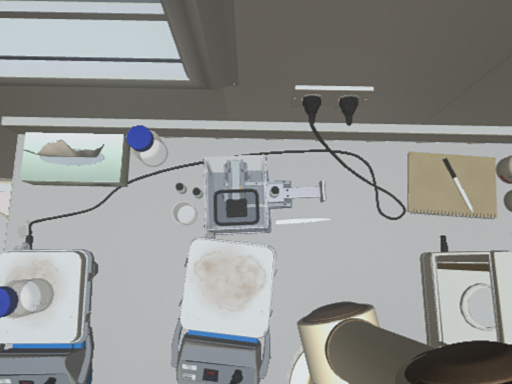

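View pics/side0.png

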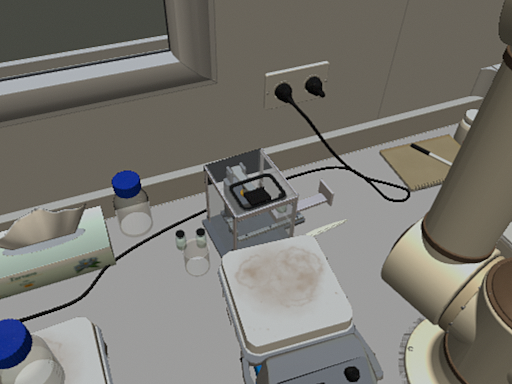

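The top view shows the press at about (237,195), the window trim at (236,207), the push plate at (323,190) and the tweezers at (303,221). A balance stands in front of the press. I'll zoom in to get exact pixels.

```bash
cat > h.py <<'E'
from workcell import bot
import numpy as np,cv2
def save(im,f,box,s):
    x0,y0,x1,y1=box; c=cv2.resize(im[y0:y1,x0:x1],None,fx=s,fy=s,interpolation=cv2.INTER_CUBIC)
    cv2.imwrite(f,cv2.cvtColor(c,cv2.COLOR_RGB2BGR))
def ray(cal,px):
    f=192/np.tan(np.radians(cal["vfov"]/2)); T=np.linalg.inv(cal["camera_from_world"])
    return T[:3,3],T[:3,:3]@np.array([(px[0]-cal["cx"])/f,(px[1]-cal["cy"])/f,1])
def plane(cal,px,z):
    o,d=ray(cal,px); return o+d*(z-o[2])/d[2]
def proj(cal,p):
    f=192/np.tan(np.radians(cal["vfov"]/2)); q=np.array(cal["camera_from_world"])@np.r_[p,1]
    return q[0]/q[2]*f+cal["cx"],q[1]/q[2]*f+cal["cy"]
def press(o,yaw,p):
    c,s=np.cos(yaw),np.sin(yaw); return np.array([o[0]+c*p[0]-s*p[1],o[1]+s*p[0]+c*p[1],p[2]])
E
python3 - <<'E'
from h import *
a=cv2.cvtColor(cv2.imread("pics/top0.png"),4);save(a,"pics/topc.png",(170,140,340,260),4.7)
b=cv2.cvtColor(cv2.imread("pics/side0.png"),4);save(b,"pics/sidec.png",(170,140,350,275),4.4)
E
```

```text
(no output)
```

View pics/topc.png

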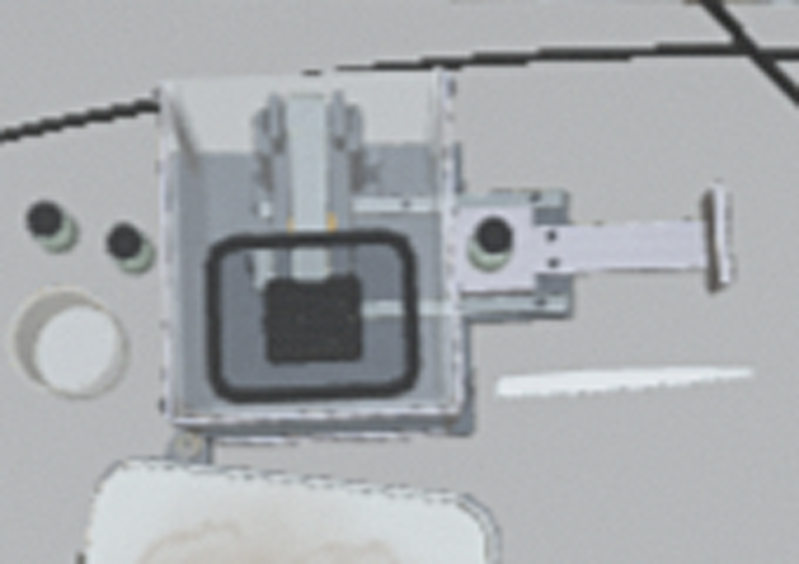

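View pics/sidec.png

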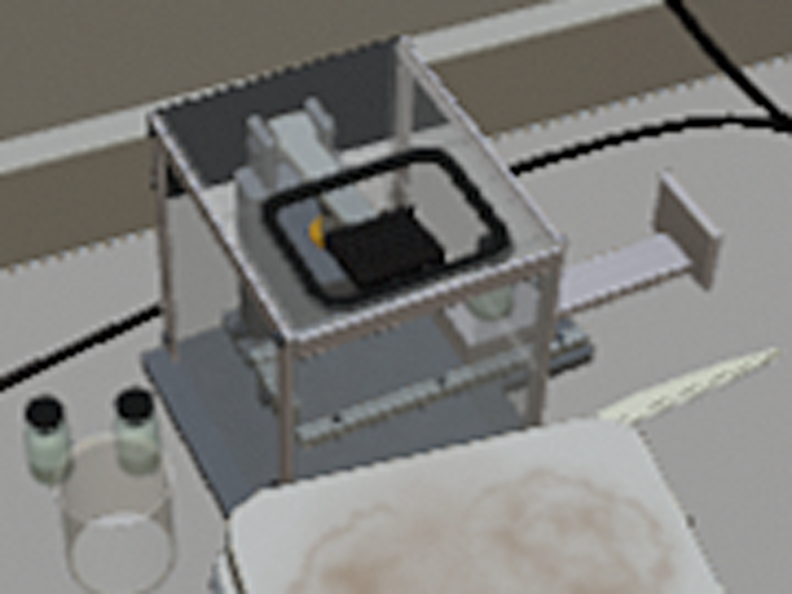

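The crops show the trim clearly, with outer corners in the top crop at about (205,230) to (420,402). The plate's outer top edge is at crop x≈733, y 187–290. Next I'll fit the pose from the trim mask and cross-check it against the plate and the side view.

```bash
python3 - <<'E'
from h import *
for n,box,cr in(("top",(208,185,264,230),None),("side",(225,170,292,212),None)):
    im=cv2.cvtColor(cv2.imread(f"pics/{n}0.png"),4); cal=bot.calibration(n)
    m=(im.max(2)<62).astype(np.uint8); x0,y0,x1,y1=box
    z=np.zeros_like(m); z[y0:y1,x0:x1]=m[y0:y1,x0:x1]
    cs,_=cv2.findContours(z,cv2.RETR_EXTERNAL,cv2.CHAIN_APPROX_NONE); c=max(cs,key=lambda c:cv2.boundingRect(c)[2])
    print(n,cv2.boundingRect(c))
    P=np.array([plane(cal,p,.1725)[:2] for p in c[:,0].astype(float)])
    r=cv2.minAreaRect((P*1000).astype(np.float32)); print("rect",r)
t=bot.calibration("top"); s=bot.calibration("side")
f=lambda x,y:(170+x/4.7-.4,140+y/4.7-.4)
g=lambda x,y:(170+x/4.4-.4,140+y/4.4-.4)
print("plate top outer ends",plane(t,f(722,184),.06),plane(t,f(733,288),.06), "side",plane(s,g(665,172),.06),plane(s,g(721,237),.06))
print("roof corners",[plane(t,f(*p),.171).round(4).tolist() for p in((163,86),(453,70),(467,408),(166,418))])
print("roof corners side",[plane(s,g(*p),.171).round(4).tolist() for p in((152,118),(403,40),(562,245),(287,335))])
print("tweez",plane(t,f(498,386),.0),plane(t,f(750,372),.0))
print("balance",plane(t,f(480,500),.1))
E
```

```text
top (215, 191, 14, 5)
rect ((414.24969482421875, 273.9117736816406), (5.354959964752197, 27.012216567993164), 18.676616668701172)
side (229, 174, 57, 37)
rect ((382.6305236816406, 242.33546447753906), (72.82167053222656, 89.21646118164062), 3.0787007808685303)
plate top outer ends [0.46840409 0.05011477 0.06      ] [0.4173613  0.04521024 0.06      ] side [0.46819809 0.04901067 0.06      ] [0.41761542 0.04563793 0.06      ]
roof corners [[0.4831, 0.3105, 0.171], [0.493, 0.1858, 0.171], [0.3476, 0.1776, 0.171], [0.3405, 0.3033, 0.171]]
roof corners side [[0.4816, 0.3093, 0.171], [0.4901, 0.1872, 0.171], [0.3475, 0.1783, 0.171], [0.3429, 0.3003, 0.171]]
tweez [0.37305188 0.15421593 0.        ] [0.38315675 0.0256635  0.        ]
balance [0.31188099 0.16789335 0.1       ]
```

Both views agree: press origin ≈ (0.431, 0.245), yaw ≈ 3.7°, plate outer face at y ≈ 0.046. I'll rise, shut the fingers and cross over to the right of the plate.

```bash
python3 -m crank '[{"gripper":0,"travel":[0,0,-50],"twist":[0,0,0]},{"gripper":0,"travel":[0,0,-50],"twist":[0,0,0]},{"gripper":0,"travel":[36,-36,0],"twist":[0,0,0]},{"gripper":0,"travel":[36,-36,0],"twist":[0,0,0]},{"gripper":0,"travel":[36,-36,0],"twist":[0,0,0]},{"gripper":0,"travel":[36,-36,0],"twist":[0,0,0]},{"gripper":0,"travel":[36,-36,0],"twist":[0,0,0]},{"gripper":0,"travel":[36,-36,0],"twist":[0,0,0]},{"gripper":0,"travel":[36,-36,0],"twist":[0,0,0]},{"gripper":0,"travel":[36,-36,0],"twist":[0,0,0]}]'
python3 -m crank '[{"gripper":0,"travel":[36,-36,0],"twist":[0,0,0]},{"gripper":0,"travel":[36,-36,0],"twist":[0,0,0]},{"gripper":0,"travel":[36,-36,0],"twist":[0,0,0]},{"gripper":0,"travel":[36,-36,0],"twist":[0,0,0]},{"gripper":0,"travel":[0,0,0],"twist":[0,0,0.1]},{"gripper":0,"travel":[0,0,0],"twist":[0,0,0.092]},{"gripper":0,"travel":[0,0,0],"twist":[0,0,0]},{"gripper":0,"travel":[0,0,0],"twist":[0,0,0]}]'
```

```text
time: 1.35
ee_pos: [0.3456, -0.1787, 0.3311]
tcp_rot: [180.0, -0.0, 14.7]
wrist_force: [0.6, -0.7, -1.0]
opening: -0.0001
grasp_force: 0.0
time: 2.35
ee_pos: [0.4477, -0.0045, 0.3312]
tcp_rot: [-180.0, 0.0, 3.8]
wrist_force: [0.3, -1.3, 0.1]
opening: 0.0001
grasp_force: 0.0
```

```bash
python3 -m crank '[{"gripper":0,"travel":[-4,6,50],"twist":[0,0,0]},{"gripper":0,"travel":[0,0,50],"twist":[0,0,0]},{"gripper":0,"travel":[0,0,50],"twist":[0,0,0]},{"gripper":0,"travel":[0,0,50],"twist":[0,0,0]},{"gripper":0,"travel":[0,0,50],"twist":[0,0,0]},{"gripper":0,"travel":[0,0,40],"twist":[0,0,0]},{"gripper":0,"travel":[0,0,0],"twist":[0,0,0]}]'
python3 - <<'E'
from h import *
a=bot.camera("wrist");b=bot.camera("top");save(a,"pics/w1.png",(0,0,512,384),1)
c=cv2.resize(b[150:250,190:350],None,fx=3.2,fy=3.2)
im=np.vstack([cv2.resize(a,(400,300)),cv2.resize(c,(400,250))]);save(im,"pics/m1.png",(0,0,400,550),1)
E
```

```text
time: 3.22
ee_pos: [0.4421, -0.0108, 0.0389]
tcp_rot: [-180.0, 0.3, 3.8]
wrist_force: [0.1, -0.5, 0.9]
opening: 0.0001
grasp_force: 0.0
```

View pics/m1.png

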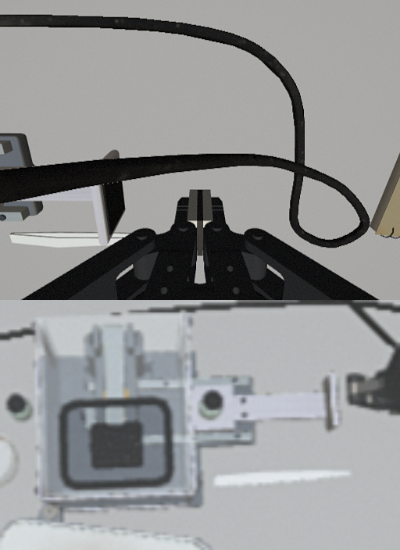

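The fingers are level with the plate, to its right. I'll push along tool −y.

```bash
python3 -m crank '[{"gripper":0,"travel":[0,-15,0],"twist":[0,0,0]},{"gripper":0,"travel":[0,-12,0],"twist":[0,0,0]},{"gripper":0,"travel":[0,-10,0],"twist":[0,0,0]},{"gripper":0,"travel":[0,-10,0],"twist":[0,0,0]},{"gripper":0,"travel":[0,-10,0],"twist":[0,0,0]},{"gripper":0,"travel":[0,-10,0],"twist":[0,0,0]},{"gripper":0,"travel":[0,-10,0],"twist":[0,0,0]},{"gripper":0,"travel":[0,-10,0],"twist":[0,0,0]},{"gripper":0,"travel":[0,-8,0],"twist":[0,0,0]},{"gripper":0,"travel":[0,-5,0],"twist":[0,0,0]},{"gripper":0,"travel":[0,0,0],"twist":[0,0,0]}]'
python3 - <<'E'
from h import *
b=bot.camera("top");save(b,"pics/t2.png",(170,140,340,260),4.7)
E
```

```text
time: 4.7
ee_pos: [0.4395, 0.0548, 0.0419]
tcp_rot: [-178.5, 0.0, 6.2]
wrist_force: [0.4, -0.1, 0.2]
opening: 0.0001
grasp_force: 0.1
```

View pics/t2.png

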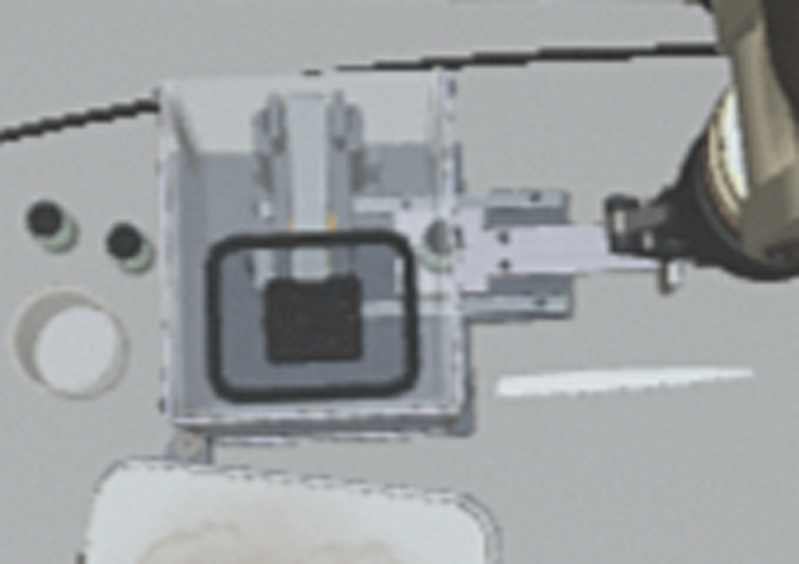

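The carriage has moved in about 20 mm, with the vial still standing in the nest at crop (437,240). The tool fell short of the commanded 100 mm and turned a little, so I'll check the joints.

```bash
python3 - <<'E'
from h import *
o=bot.get_obs()
for k in o: print(k,np.round(o[k],3))
E
python3 -m crank '[{"gripper":0,"travel":[0,-5,0],"twist":[0,0,0]},{"gripper":0,"travel":[0,-5,0],"twist":[0,0,0]}]'; python3 -c "
from workcell import bot
o=bot.get_obs();print(o['q'],o['qd'],o['torque'])"
```

```text
time 4.75
q [  6.135  -9.125 -24.599  74.545   1.509 179.94 ]
qd [-0.076 -0.08  -0.058 -0.141 -0.039 -0.086]
joint_efforts [ 6.7000e-02 -3.6031e+01  4.6130e+01 -1.3000e-02  8.1000e-02  1.0000e-03]
ee_pos [0.44  0.055 0.042]
tcp_rot [-1.78491e+02  1.70000e-02  6.19500e+00]
wrist_force [ 0.094  0.264 -0.162]
torque [ 0.014 -0.003  0.036]
grasp_force 0.006
opening 0.0
time: 5.0
ee_pos: [0.4392, 0.0589, 0.0422]
tcp_rot: [-178.3, 0.0, 6.6]
wrist_force: [-0.1, -1.8, -1.9]
opening: -0.0003
grasp_force: 0.8
[  6.53377961  -9.11765204 -24.57009271  74.55812262   1.72712992
 179.9455486 ] [ 1.70065225 -0.07944275  0.1353455   0.24632585  0.95140813 -0.06535416] [-0.35685752 -0.13627218 -0.01804695]
```

Joint 6 sits on its 180° limit, which explains the shortfall. I'll back off and give the wrist a half turn, which is equivalent for the tool and frees the joint.

```bash
python3 -m crank '[{"gripper":0,"travel":[0,20,0],"twist":[0,0,0]},{"gripper":0,"travel":[0,20,0],"twist":[0,0,0]},{"gripper":0,"travel":[0,0,0],"twist":[0,0,-0.182]},{"gripper":0,"travel":[0,0,0],"twist":[0,0,-0.182]},{"gripper":0,"travel":[0,0,0],"twist":[0,0,-0.182]},{"gripper":0,"travel":[0,0,0],"twist":[0,0,-0.182]},{"gripper":0,"travel":[0,0,0],"twist":[0,0,-0.182]},{"gripper":0,"travel":[0,0,0],"twist":[0,0,-0.182]},{"gripper":0,"travel":[0,0,0],"twist":[0,0,-0.182]},{"gripper":0,"travel":[0,0,0],"twist":[0,0,-0.182]},{"gripper":0,"travel":[0,0,0],"twist":[0,0,-0.182]},{"gripper":0,"travel":[0,0,0],"twist":[0,0,-0.182]}]'
python3 -m crank '[{"gripper":0,"travel":[0,0,0],"twist":[0,0,-0.182]},{"gripper":0,"travel":[0,0,0],"twist":[0,0,-0.182]},{"gripper":0,"travel":[0,0,0],"twist":[0,0,-0.182]},{"gripper":0,"travel":[0,0,0],"twist":[0,0,-0.182]},{"gripper":0,"travel":[0,0,0],"twist":[0,0,-0.182]},{"gripper":0,"travel":[0,0,0],"twist":[0,0,-0.182]},{"gripper":0,"travel":[0,0,0],"twist":[0,0,-0.182]},{"gripper":0,"travel":[0,0,0],"twist":[0,0,0]}]'
cat >> h.py <<'E'
from scipy.spatial.transform import Rotation as R
def need(target,yaw):
    o=bot.get_obs(); r=R.from_euler("xyz",o["tcp_rot"],degrees=True); t=R.from_euler("xyz",[180,0,yaw],degrees=True)
    print("time",o["time"],"pos",np.round(o["ee_pos"],4),"q",np.round(o["q"],1),"rpy",np.round(o["tcp_rot"],1))
    print("twist first",np.round((r.inv()*t).as_rotvec(),3),"then travel mm",np.round(1000*t.inv().apply(np.array(target)-o["ee_pos"]),1))
E
python3 -c "
from h import *
need([.444,.0269,.038],183.7)"
```

```text
time: 6.5
ee_pos: [0.4438, 0.0195, 0.0411]
tcp_rot: [179.6, -1.7, 111.2]
wrist_force: [-0.0, 0.6, -0.4]
opening: 0.0001
grasp_force: 0.0
time: 7.5
ee_pos: [0.4438, 0.0194, 0.0411]
tcp_rot: [178.2, -0.1, -176.2]
wrist_force: [-0.8, -0.2, 0.4]
opening: 0.0001
grasp_force: 0.0
time 7.5 pos [0.4438 0.0194 0.0411] q [  1.4  -8.8 -24.4  74.5   1.7  -2.4] rpy [ 1.782e+02 -1.000e-01 -1.762e+02]
twist first [ 0.031 -0.001  0.002] then travel mm [-0.7  7.4  3.1]
```

```bash
python3 -m crank '[{"gripper":0,"travel":[-1,10,3],"twist":[0.031,0,0]},{"gripper":0,"travel":[0,15,0],"twist":[0,0,0]},{"gripper":0,"travel":[0,10,0],"twist":[0,0,0]},{"gripper":0,"travel":[0,10,0],"twist":[0,0,0]},{"gripper":0,"travel":[0,10,0],"twist":[0,0,0]},{"gripper":0,"travel":[0,10,0],"twist":[0,0,0]},{"gripper":0,"travel":[0,10,0],"twist":[0,0,0]},{"gripper":0,"travel":[0,8,0],"twist":[0,0,0]},{"gripper":0,"travel":[0,5,0],"twist":[0,0,0]},{"gripper":0,"travel":[0,0,0],"twist":[0,0,0]}]'
```

```text
time: 8.75
ee_pos: [0.4386, 0.1076, 0.0381]
tcp_rot: [-180.0, -0.1, -176.1]
wrist_force: [-0.5, -0.2, 0.5]
opening: -0.0001
grasp_force: 0.0
```

```bash
for i in 1 2 ; do python3 -m crank '[{"gripper":0,"travel":[0,3,0],"twist":[0,0,0]},{"gripper":0,"travel":[0,2,0],"twist":[0,0,0]}]' | grep -E "ee_pos|force"; done; python3 -m crank '[{"gripper":0,"travel":[0,2,0],"twist":[0,0,0]},{"gripper":0,"travel":[0,0,0],"twist":[0,0,0]}]'
```

```text
ee_pos: [0.4383, 0.112, 0.0381]
wrist_force: [-0.7, -1.3, 0.2]
grasp_force: 0.8
ee_pos: [0.438, 0.1159, 0.0381]
wrist_force: [1.0, -16.2, 1.2]
grasp_force: 8.2
time: 9.5
ee_pos: [0.438, 0.116, 0.0382]
tcp_rot: [-179.5, -0.1, -176.3]
wrist_force: [0.6, -22.8, 3.8]
opening: -0.0005
grasp_force: 11.1
```

The carriage is home against its stop: 23 N, with the TCP stalled at y = 0.116. I'll hold a moment, back off, rise and go over the window.

```bash
python3 -m crank '[{"gripper":0,"travel":[0,0,0],"twist":[0,0,0]},{"gripper":0,"travel":[0,-15,0],"twist":[0,0,0]},{"gripper":0,"travel":[0,-20,0],"twist":[0,0,0]},{"gripper":0,"travel":[0,0,-50],"twist":[0,0,0]},{"gripper":0,"travel":[0,0,-50],"twist":[0,0,0]},{"gripper":0,"travel":[0,0,-50],"twist":[0,0,0]},{"gripper":0,"travel":[0,0,-50],"twist":[0,0,0]},{"gripper":0,"travel":[0,0,0],"twist":[0,0,0]}]'
python3 - <<'E'
from h import *
need([.384,.2422,.25],183.7)
b=bot.camera("top"); t=bot.calibration("top"); b2=bot.camera("side"); s=bot.calibration("side")
o=(.431,.245);y=np.radians(3.7)
for im,c in((b,t),(b2,s)):
    for p in [(-76.5,-38.5,172),(-17.5,-38.5,172),(-17.5,38.5,172),(-76.5,38.5,172),(-65,-21,161),(-27,-21,161),(-27,21,161),(-65,21,161),(-25,-116,60),(25,-116,60),(0,0,79),(-88,-60,171),(58,-60,171),(58,60,171),(-88,60,171)]:
        u=proj(c,press(o,y,np.array(p)/1000)); im[int(round(u[1])),int(round(u[0]))]=(255,0,0)
a=cv2.resize(b[150:240,195:315],(640,480),interpolation=0); d=cv2.resize(b2[145:250,190:330],(640,480),interpolation=0)
save(np.hstack([a,d]),"pics/m3.png",(0,0,1280,480),.62)
E
```

```text
time: 10.5
ee_pos: [0.442, 0.0847, 0.2422]
tcp_rot: [180.0, 0.3, -176.1]
wrist_force: [1.0, -0.1, -0.8]
opening: 0.0001
grasp_force: 0.0
time 10.5 pos [0.442  0.0847 0.2422] q [10.8 -8.6 -2.  96.4  0.   7. ] rpy [ 180.     0.3 -176.1]
twist first [0.001 0.005 0.003] then travel mm [ 47.8 160.9  -7.8]
```

View pics/m3.png

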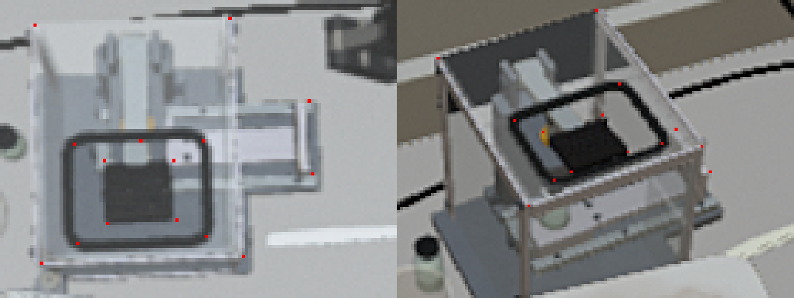

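The overlaid pose lies within about 1 px of the roof, window, paddle and plate corners in both views, and the carriage is home. Now I'll go over the window.

```bash
python3 -m crank '[{"gripper":0,"travel":[12,40,-8],"twist":[0,0.005,0]},{"gripper":0,"travel":[12,40,0],"twist":[0,0,0]},{"gripper":0,"travel":[12,40,0],"twist":[0,0,0]},{"gripper":0,"travel":[12,41,0],"twist":[0,0,0]},{"gripper":0,"travel":[0,0,0],"twist":[0,0,0]},{"gripper":0,"travel":[0,0,0],"twist":[0,0,0]}]'
python3 - <<'E'
from h import *
need([.384,.2422,.185],183.7)
b=bot.camera("side"); w=bot.camera("wrist")
save(np.hstack([cv2.resize(b[110:260,180:380],(512,384)),w]),"pics/m4.png",(0,0,1024,384),.78)
E
```

```text
time: 11.35
ee_pos: [0.3817, 0.2415, 0.2454]
tcp_rot: [-179.9, -0.5, -176.1]
wrist_force: [-0.1, -0.3, -0.1]
opening: 0.0001
grasp_force: 0.0
time 11.35 pos [0.3817 0.2415 0.2454] q [32.2 -7.6 -0.7 97.4  0.1 28.3] rpy [-179.9   -0.5 -176.1]
twist first [-0.002 -0.008  0.004] then travel mm [-2.4  0.5 60.4]
```

View pics/m4.png

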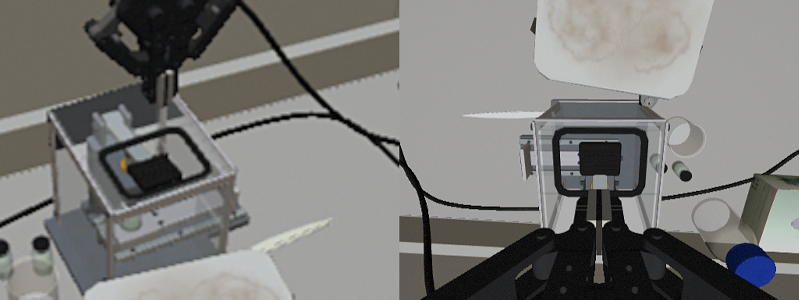

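The shut fingers hang centred over the window, both left to right (finger at 599 px, trim 553–647) and in the side view. Down we go.

```bash
python3 -m crank '[{"gripper":0,"travel":[-2,0,20],"twist":[0,-0.008,0]},{"gripper":0,"travel":[0,0,20],"twist":[0,0,0]},{"gripper":0,"travel":[0,0,20],"twist":[0,0,0]},{"gripper":0,"travel":[0,0,12],"twist":[0,0,0]},{"gripper":0,"travel":[0,0,0],"twist":[0,0,0]}]'
python3 -c "
from h import *
need([.384,.2422,.135],183.7)"
```

```text
time: 12.08
ee_pos: [0.3838, 0.2412, 0.1738]
tcp_rot: [-179.9, 0.0, -176.2]
wrist_force: [-0.4, -0.6, 0.6]
opening: -0.0
grasp_force: 0.0
time 12.075 pos [0.3838 0.2412 0.1738] q [32.2 -9.  -9.9 89.1 -0.1 28.4] rpy [-179.9    0.  -176.2]
twist first [-0.001  0.001  0.002] then travel mm [-0.2  1.  38.8]
```

```bash
python3 -m crank '[{"gripper":0,"travel":[0,1,7],"twist":[0,0,0]},{"gripper":0,"travel":[0,0,6],"twist":[0,0,0]},{"gripper":0,"travel":[0,0,6],"twist":[0,0,0]},{"gripper":0,"travel":[0,0,5],"twist":[0,0,0]},{"gripper":0,"travel":[0,0,5],"twist":[0,0,0]},{"gripper":0,"travel":[0,0,5],"twist":[0,0,0]},{"gripper":0,"travel":[0,0,3],"twist":[0,0,0]}]'
python3 -m crank '[{"gripper":0,"travel":[0,0,2],"twist":[0,0,0]},{"gripper":0,"travel":[0,0,1],"twist":[0,0,0]},{"gripper":0,"travel":[0,0,0],"twist":[0,0,0]}]'
```

```text
time: 12.95
ee_pos: [0.3836, 0.243, 0.1377]
tcp_rot: [-180.0, 0.1, -176.1]
wrist_force: [-3.9, -0.4, 8.5]
opening: -0.0002
grasp_force: 4.4
time: 13.32
ee_pos: [0.3837, 0.243, 0.136]
tcp_rot: [180.0, 0.1, -176.1]
wrist_force: [-8.1, -2.5, 17.2]
opening: -0.0001
grasp_force: 8.7
```

```bash
python3 -m crank '[{"gripper":0,"travel":[0,0,1],"twist":[0,0,0]},{"gripper":0,"travel":[0,0,1],"twist":[0,0,0]},{"gripper":0,"travel":[0,0,0],"twist":[0,0,0]},{"gripper":0,"travel":[0,0,0],"twist":[0,0,0]},{"gripper":0,"travel":[0,0,0],"twist":[0,0,0]}]'
```

```text
time: 13.95
ee_pos: [0.3838, 0.2431, 0.1355]
tcp_rot: [179.9, 0.2, -176.1]
wrist_force: [-11.5, -4.7, 27.6]
opening: 0.0
grasp_force: 14.7
```

On the hard stop: 28 N, with no further travel. Now I'll draw straight out.

```bash
python3 -m crank '[{"gripper":0,"travel":[0,0,-8],"twist":[0,0,0]},{"gripper":0,"travel":[0,0,-10],"twist":[0,0,0]},{"gripper":0,"travel":[0,0,-15],"twist":[0,0,0]},{"gripper":0,"travel":[0,0,-25],"twist":[0,0,0]},{"gripper":0,"travel":[0,0,-40],"twist":[0,0,0]},{"gripper":0,"travel":[0,0,-40],"twist":[0,0,0]},{"gripper":0,"travel":[-10,-40,0],"twist":[0,0,0]},{"gripper":0,"travel":[-10,-50,0],"twist":[0,0,0]},{"gripper":0,"travel":[0,-50,0],"twist":[0,0,0]},{"gripper":0,"travel":[0,-40,0],"twist":[0,0,0]},{"gripper":0,"travel":[0,0,0],"twist":[0,0,0]}]'
python3 - <<'E'
from h import *
t=bot.camera("top");b=bot.camera("side")
save(np.hstack([cv2.resize(t[145:250,180:320],(512,384)),cv2.resize(b[140:260,180:340],(512,384))]),"pics/m5.png",(0,0,1024,384),.78)
E
```

```text
time: 15.32
ee_pos: [0.4159, 0.0626, 0.271]
tcp_rot: [-179.9, 0.1, -176.4]
wrist_force: [-0.1, -0.0, -0.3]
opening: 0.0003
grasp_force: 0.0
```

View pics/m5.png

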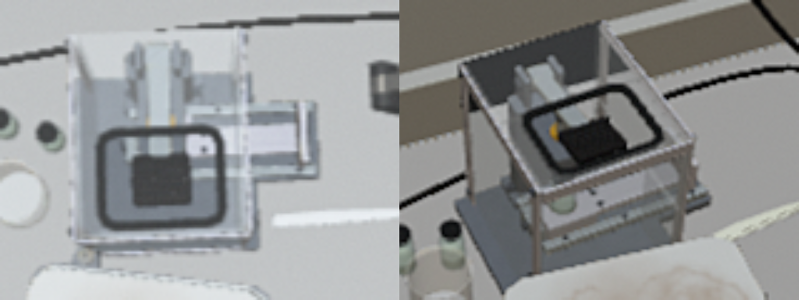

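The lever is back up (paddle at (162,180), as before), the carriage is home, and the beaker, sealed vials and tweezers haven't moved. The arm is clear, so I'm handing in.

```bash
python3 -c "
from workcell import bot
print(bot.job_done())"
```

```text
the job is handed in; nothing more can be done
None
```

I handed the job in at about 15 s: the carriage is home, the lever was pressed to its hard stop and sprang back up, and the bystanders haven't moved; stopper depth is inferred from that full stroke, and no verdict was returned.

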